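# Switch off the heel nailer and hold the swivel ball ready at the post

### The job

Switch the heel-nailing machine off at the rotary isolator on its control desk. Then lift the tray with the loose steel ball by its handle and bring it, level all the way so that the ball stays in its pocket, beside the open post on the bed plate, for the fitter: ball side towards the post and no more than a hand's breadth from it, not above it, the tray's underside a few centimetres higher than the post's mouth, the tray not touching the post. Finish while still holding the tray there, level and still, with the isolator off and everything else left where it was.

Things in the scene. Friction and masses are not known exactly. Their poses are not given: they have to be found in the camera images.
- isolator (a joint): Rotary main isolator on the control desk's sloping lid, left of the bed plate; angle in rad. 0 = on (grip bar straight up the slope), 1.57 = off (bar across the slope). On to off is anticlockwise seen facing the lid; stops at both. An over-centre snap spring holds it at each end: it resists with about 0.13 N m at the start, less and less up to half way (0.79), past which it drives the handle on to the other end.
- isolator_grip (a point): Middle of the isolator's grip bar, 12 mm thick, 54 long, 28 high, on a 55 mm round disc; on the axis of turning, 14 mm above the disc, 14 mm below the bar's top. Its frame turns with the handle: x along the bar, y across it, z out of the lid along the axis. The lid slopes 0.26 rad down on the robot's side, so z leans from vertical by that. Nothing else on the lid is over 8 mm high.
- tray: The tray to carry: grey plastic plate 130 (x) x 112 (y) x 12 mm, aluminium handle on two thin posts; about 320 g. Origin: centre of the underside, z up. Ball pocket 28 mm across, 3 mm deep, centred at (0, 36) mm; the edge at y = +56 mm is the ball side. The ball rolls out at about 35 degrees of tilt. It stands on the right, nearer or farther than the similar ring tray.
- tray_handle (a point): Middle of the tray's handle bar: 84 mm long along the tray's x, 14 mm thick (y), 22 mm high (z), its middle 85 mm above the tray's underside and straight above the tray's centre, its top at 96 mm. It is free underneath, 62 mm above the plate, between posts 68 mm apart. Axes as the tray's.
- tray_pocket (a point): Where the ball's centre is when the ball sits in the middle of the tray's pocket: (0, 36, 24) mm in the tray's frame.
- ball_center (a point): Centre of the loose polished steel ball, 30 mm in diameter, 110 g, in the tray's pocket; it can roll about 5 mm each way within the pocket. Its top is 39 mm above the tray's underside.
- bed: The machine's white bed plate (240 x 260 x 4 mm), fixed, the post in its middle: 72 mm wide collar, then a steel sleeve 55 and at the top 52 mm in diameter, open on top, bore 36 mm. A black star knob (67 mm high) and a brass air spigot (40 mm) stand on the plate beside it. Origin: centre of the underside, z up.
- post_mouth (a point): Centre of the open mouth of the post, at the height of its rim, 110 mm above the work surface.
- ring_tray: Bystander: a tray of the same size and handle as the ball tray, which carries a 38 mm steel ring and two brass bushes and no ball. Origin at the centre of its underside.
- wrench: Bystander: open-ended wrench 170 mm long lying near the robot.
- heel_a: Bystander: black moulded shoe heel, about 57 mm wide and 61 mm high, tapering upwards.
- heel_b: Bystander: a second black shoe heel of the same size.
- oil_can: Bystander: white oil bottle, 52 mm in diameter, 130 mm high, beyond the control desk.
- hammer: Bystander: hammer 260 mm long lying at the right.

How it is judged:
By the outcome, as a careful person would: the job done as asked, in the order asked, and still so for the second after the job is handed in, while the arm keeps its last pose, push and grip.
It also fails if it takes over 64 s, if anything falls off the work surface, if the arm or the gripper's body presses on something with over 40 N, if the wrist force passes 120 N, or if a joint passes its speed limit or range.

### The arm

A 6-joint arm with a two-finger parallel gripper is mounted at the origin on the work surface. World frame = base frame: x ahead of the robot, y to its left, z up, the work surface at z = 0. Lengths are in m, angles in rad, forces in N, time in s.
With the tool pointing down it reaches from about 0.425 to 0.95 m from the base axis. Payload 14.7 kg.
Tool frame: the origin (TCP) lies at the very end of the fingers, on their centre line; the grasp point (between the pads) lies grip_point_offset behind it (grip_point_offset is the distance from the TCP to the grasp point, in m); z points along the fingers, y is the direction in which the jaws open and shut (so a half turn about z gives the same grasp; the last joint's range is limited). The gripper opens to 85 mm and grips with 20 to 120 N. Pads are 22 mm wide; open, the fingers measure 114 mm over their backs; the gripper's body (76 mm by 85 mm) begins 54 mm behind the grasp point. The pads swing forward as they close: fully open they stand 13 mm farther back than shut.
Start: joints at [1.212, 0.48, 1.596, -0, 1.065, -0.047], TCP at [0.199, 0.619, 0.231] pointing down, gripper open.
Joint ranges: [-2.75, 2.75], [-0.82, 2.05], [0.23, 2.67], [-1.56, 4.7], [0.09, 2.69], [-2.92, 2.92]. Speed limits (rad/s): [1.89, 1.89, 2.39, 3.01, 3.01, 3.01].

### API

Orientations are given as [roll, pitch, yaw] about the fixed x, y, z axes, in that order (R = Rz(yaw) Ry(pitch) Rx(roll)).
In Python, from workcell import get_obs, get_image, hand_in, grip_point_offset gives the robot as it stands.
- The arm moves only by the tool send_rows, never from a script. Its argument "increments" is a list of rows, each a list of 7 numbers: the shift along the world's x, y, z in cm, then the turn, a rotation vector about the world's x, y, z in rad, then the finger opening in cm, from 0 to 8.54. A call has 1 to 20 rows; each row shifts and turns the commanded pose from where the row before left it; what a row does not reach is not made up. A row lasts 1/10 s, in which the tool goes at most 50 mm and 8.59 degrees, less where a joint would pass 70% of its speed; a pose out of reach is approached as far as the arm can. A call is refused whole if a number of a shift passes 5 or a number of a turn 0.15, either way. A call with a gripper value outside its range is refused whole. The fingers move at their own pace and stop on an object; "grip_force" is the grip in N (left out, the last holds). Time passes only in rows, so rows that do not move let the fingers close. It gives the time, the measured TCP pose, the force and the opening at its end, in the units of the state.
- get_obs(): the state, without advancing time (a new reading comes with each control period).
- get_image(name): name is "scene" or "top" or "wrist"; returns a dict with "frame" (384x512x3 uint8, red, green, blue), "depth" (384x512 float32, m along the optical axis (not along the pixel's ray), 0 where there is no reading), "fx", "fy", "cx", "cy" (pixels), "k1" (the pictures are not rectified: a ray, as slopes to the right and down, at radius r is drawn at 1 + k1 r^2 times it, then the intrinsics apply), "R" (3x3) and "t" (3): a world point X has camera coordinates R X + t; the wrist camera has in their place "T_tool_cam" (4x4, takes a point from camera to tool coordinates, whose origin is the TCP and whose axes are the flange's). Camera axes: x right, y down, z forward; pixel columns grow to the right and rows downward; lengths in m; the calibration is good to about 2 mm. A picture is of the moment at which its call begins: read the wrist's pose just before it.
- hand_in(): hands the job in, once; it reports no verdict.
The state is a dict: "clock": time; "q": joint angles; "qd": joint speeds; "tau": joint torques, N m; "position": TCP position; "ee_rot": TCP orientation; "contact_force": force on the tool from outside, world axes, zero at the start; "ft_torque": the same for the moment, N m; "finger_gap": opening from 0.0 (shut) to 1.0 (fully open).
Only numpy, scipy, OpenCV 4.12 (cv2) and the standard library are available. Lean on these libraries where they do the work, as an engineer would, in place of code of your own. Each camera call takes 0.05 s, during which the arm holds its last target. There are 200 camera calls.

## Working session

There is one attempt and no reset: what is moved stays moved. The work goes in short steps, Python scripts to look and compute and a tool call to move; the robot and the scene stay as the last step left them, time stands still between calls to the robot, and variables do not carry over. Pictures are saved under pics/ and viewed, on a budget of 10 in all, crops included, one or two more only if the job needs it, and the job is handed in when it is done.

Besides the shell and the picture viewer there is one more tool, called after ">>>" in YAML: its name, and indented under it one key for each argument. send_rows: Moves the arm, as the interface text tells. Its arguments: {"type":"object","properties":{"increments":{"type":"array","items":{"type":"array","items":{"type":"number"}}},"grip_force":{"type":"number"}},"required":["increments"]}

```bash
mkdir -p pics; ls; cat > h.py <<'E'
import numpy as np, cv2
from workcell import get_obs,get_image,hand_in,grip_point_offset
from scipy.spatial.transform import Rotation as Ro
def pose(o):
    T=np.eye(4);T[:3,:3]=Ro.from_euler('xyz',o['ee_rot']).as_matrix() if len(np.ravel(o['ee_rot']))==3 else np.array(o['ee_rot']);T[:3,3]=o['position'];return T
def grab(n):
    T=pose(get_obs());im=get_image(n)
    if n=='wrist': im['C']=T@np.array(im['T_tool_cam'])
    else:
        C=np.eye(4);R=np.array(im['R']);C[:3,:3]=R.T;C[:3,3]=-R.T@np.array(im['t']);im['C']=C
    return im
def cloud(im):
    h,w=im['depth'].shape;u,v=np.meshgrid(np.arange(w),np.arange(h))
    K=np.array([[im['fx'],0,im['cx']],[0,im['fy'],im['cy']],[0,0,1.]])
    p=cv2.undistortPoints(np.stack([u,v],-1).reshape(-1,1,2).astype(np.float64),K,np.array([im['k1'],0,0,0.])).reshape(h,w,2)
    d=im['depth'];c=np.stack([p[...,0]*d,p[...,1]*d,d],-1)
    im['ray']=np.concatenate([p,np.ones((h,w,1))],-1)@im['C'][:3,:3].T
    return c@im['C'][:3,:3].T+im['C'][:3,3]
def onplane(im,u,v,z):
    r=im['ray'][int(round(v)),int(round(u))];o=im['C'][:3,3];return o+r*(z-o[2])/r[2]
def save(im,n,crop=None,s=1.5):
    f=im['frame'][...,::-1]
    if crop: f=f[crop[1]:crop[3],crop[0]:crop[2]]
    cv2.imwrite('pics/'+n,cv2.resize(f,None,fx=s,fy=s))
E
python3 - <<'E'
from h import *
o=get_obs();print({k:np.round(v,3) for k,v in o.items()},grip_point_offset)
for n in('top','scene'):
    im=grab(n);save(im,n+'1.png');np.save(n,im,allow_pickle=True);print(n,im['C'].round(3).tolist(),im['fx'],im['k1'],(im['depth']>0).mean())
E
```

```text
pics
{'clock': np.float64(0.0), 'q': array([ 1.212,  0.481,  1.597,  0.   ,  1.065, -0.047]), 'qd': array([-0.001, -0.   , -0.   , -0.002, -0.002, -0.001]), 'tau': array([-1.0000e-03, -9.5064e+01, -4.3019e+01, -0.0000e+00,  1.2000e-02,
       -0.0000e+00]), 'position': array([0.199, 0.618, 0.231]), 'ee_rot': array([-3.14, -0.  ,  2.83]), 'contact_force': array([-0.214, -0.538,  0.491]), 'ft_torque': array([ 0.01 , -0.012, -0.023]), 'finger_gap': np.float64(1.001)} 0.0187
top [[-0.026, -0.982, 0.186, 0.326], [-1.0, 0.026, -0.002, -0.061], [-0.003, -0.186, -0.982, 1.273], [0.0, 0.0, 0.0, 1.0]] 450.91605828409456 -0.046226888636982905 0.9959055582682291
scene [[0.877, 0.381, -0.293, 0.893], [0.481, -0.693, 0.536, -0.729], [0.001, -0.611, -0.791, 1.04], [0.0, 0.0, 0.0, 1.0]] 456.72782415318034 -0.1135444779690396 0.9958699544270834
```

View pics/top1.png

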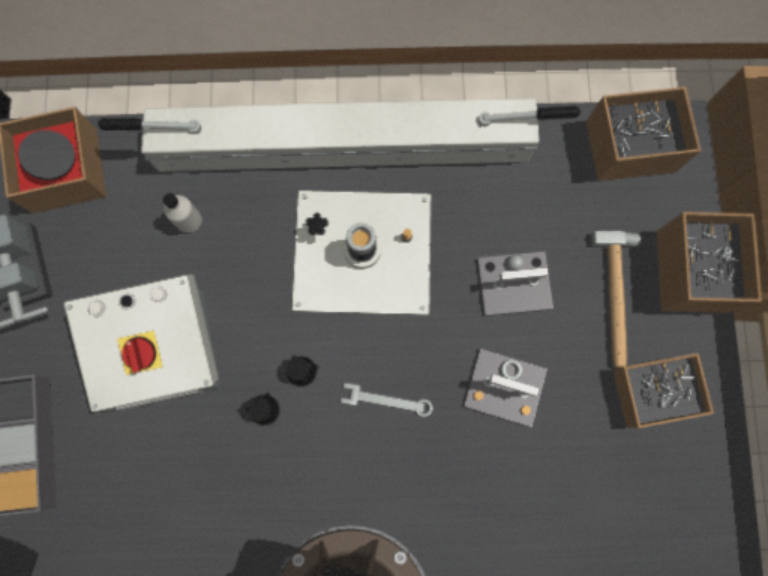

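View pics/scene1.png

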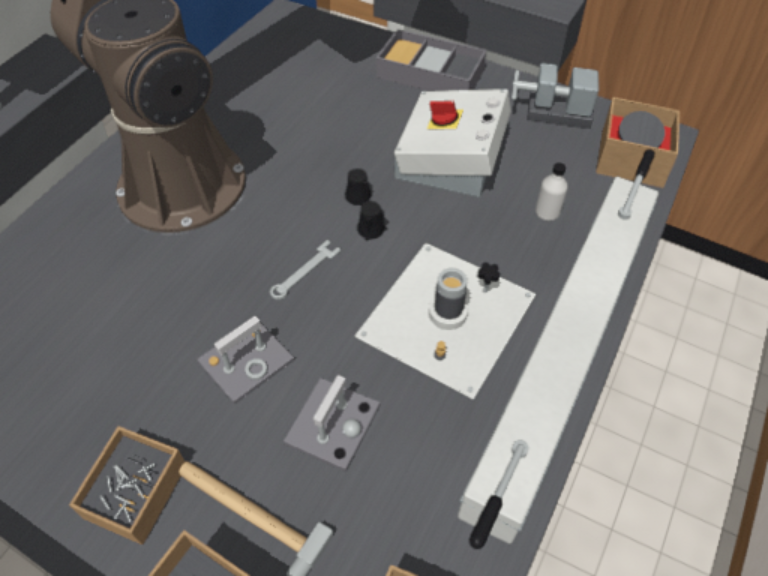

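The top view shows the isolator at about (140,353), the ball tray (far right) with its ball at (514,262), the ring tray in front of it and the post at (361,240). The scene view shows the same layout. Next I measure these.

```bash
python3 - <<'E'
from h import *
I={}
for n in('top','scene'):
    im=np.load(n+'.npy',allow_pickle=True).item();I[n]=(im,cloud(im))
def comp(n,mask,box):
    b=[int(x/1.5) for x in box];m=np.zeros_like(mask);m[b[1]:b[3],b[0]:b[2]]=mask[b[1]:b[3],b[0]:b[2]];return m
def rect(P):
    r=cv2.minAreaRect((P[:,:2]*1000).astype(np.float32));return np.round(r[0],1),np.round(r[1],1),round(r[2],1)
boxes={'top':dict(iso=(60,270,220,415),tray=(465,240,570,325),post=(320,205,400,280),bed=(285,180,440,320),ring=(455,340,555,435)),
'scene':dict(iso=(395,85,510,180),tray=(275,370,390,475),post=(420,260,475,330),bed=(350,240,540,400),ring=(190,310,300,400))}
for n,(im,P) in I.items():
    hsv=cv2.cvtColor(im['frame'],cv2.COLOR_RGB2HSV);z=P[...,2];B=boxes[n];ok=im['depth']>0
    one=np.ones(z.shape,bool)
    print(n)
    red=((hsv[...,0]<8)|(hsv[...,0]>172))&(hsv[...,1]>120)&(hsv[...,2]>60)
    m=comp(n,red&ok,B['iso']);Q=P[m];print(' red',Q.mean(0).round(3),Q[:,2].min().round(3),Q[:,2].max().round(3),len(Q))
    lid=comp(n,(hsv[...,1]<50)&(hsv[...,2]>150)&ok&(z>.05),B['iso']);L=P[lid]
    c=L.mean(0);
    for _ in range(3):
        nv=np.linalg.svd(L-c,full_matrices=False)[2][2];L=L[abs((L-c)@nv)<.006];c=L.mean(0)
    nv*=np.sign(nv[2]);print(' lid n',nv.round(3),'tilt',np.arccos(nv[2]).round(3),'c',c.round(3))
    h=(Q-c)@nv;T=Q[h>h.max()-.008];print(' heights',np.percentile(h,[5,50,90,98]).round(4));
    T=Q[h>.022];cc=T.mean(0);d=np.linalg.svd(T-cc,full_matrices=False)[2][0];print(' bar top',cc.round(4),len(T),'dir',d.round(3))
    for k in('tray','ring'):
        m=comp(n,ok&(z>.078)&(z<.115),B[k]);Q=P[m];print(' ',k,'handle',rect(Q),Q[:,2].max().round(3),len(Q))
        m=comp(n,ok&(z>.006)&(z<.02),B[k]);print(' ',k,'plate',rect(P[m]),np.median(P[m][:,2]).round(4))
    m=comp(n,ok&(z>.021)&(z<.05),B['tray']);print('  ball-ish',P[m].mean(0).round(3),len(P[m]))
    m=comp(n,ok&(z>.1)&(z<.12),B['post']);Q=P[m];print(' post',rect(Q),cv2.minEnclosingCircle((Q[:,:2]*1000).astype(np.float32)),np.median(Q[:,2]))
    m=comp(n,ok&(hsv[...,2]>140)&(z<.02)&(z>-.005),B['bed']);print(' bed',rect(P[m]),np.median(P[m][:,2]))
E
```

```text
top
 red [0.452 0.349 0.128] 0.107 0.157 351
 lid n [-0.254 -0.051  0.966] tilt 0.263 c [0.472 0.357 0.106]
 heights [0.0123 0.0211 0.0473 0.049 ]
 bar top [0.4473 0.3513 0.1405] 156 dir [-0.972 -0.149 -0.182]
  tray handle (array([ 581.4, -324.4]), array([14.6, 84.2]), 3.5) 0.103 198
  tray plate (array([ 585.7, -334. ]), array([195.2, 158.2]), 87.0) 0.012
  ring handle (array([ 384.1, -294.8]), array([85.6, 14.2]), 71.5) 0.103 198
  ring plate (array([ 391.4, -294.1]), array([184. , 161.2]), 88.5) 0.0123
  ball-ish [ 0.609 -0.322  0.034] 110
 post (array([652.7, -33.8]), array([48.5, 49.2]), 88.5) ((653.55859375, -33.87987518310547), 25.722637176513672) 0.1094340279970859
 bed (array([654.7, -34.9]), array([263. , 242.5]), 86.8) 0.004245739815037508
scene
 red [0.456 0.343 0.128] 0.108 0.156 224
 lid n [-0.236 -0.111  0.966] tilt 0.263 c [0.474 0.366 0.105]
 heights [0.0127 0.0251 0.0458 0.0501]
 bar top [0.4528 0.3458 0.1344] 138 dir [0.939 0.233 0.251]
  tray handle (array([ 585. , -327.7]), array([15.3, 85.9]), 4.0) 0.1 266
  tray plate (array([ 568. , -327.1]), array([188.6, 177.5]), 25.6) 0.0123
  ring handle (array([ 386.7, -298.4]), array([84.9, 18.5]), 72.1) 0.101 281
  ring plate (array([ 369.6, -295.5]), array([140.9, 176.4]), 80.8) 0.0119
  ball-ish [ 0.613 -0.33   0.034] 154
 post (array([654.4, -38.8]), array([49.4, 51.9]), 24.3) ((653.9415893554688, -37.76975631713867), 27.511245727539062) 0.10865499314529725
 bed (array([680.3, -36. ]), array([268.5, 297. ]), 87.1) 0.0041618483124983285
```

```bash
cat >> h.py <<'E'
def frame(z,y):
    z=np.array(z)/np.linalg.norm(z);y=np.array(y)-z*np.dot(y,z);y/=np.linalg.norm(y);return np.stack([np.cross(y,z),y,z],1)
def plan(p,R,note=''):
    T=pose(get_obs());d=(np.array(p)-T[:3,3])*100;w=Ro.from_matrix(R@T[:3,:3].T).as_rotvec()
    n=int(np.ceil(max(abs(d).max()/4,np.linalg.norm(w)/.13,1)));print(note,'total cm',d.round(2),'rot',w.round(3),'n>=',n,'per row',(d/n).round(2),(w/n).round(4))
E
python3 - <<'E'
from h import *
n=np.array([-.252,-.051,.966])
for k in('top','scene'):
    im=np.load(k+'.npy',allow_pickle=True).item();P=cloud(im);hsv=cv2.cvtColor(im['frame'],cv2.COLOR_RGB2HSV)
    red=((hsv[...,0]<8)|(hsv[...,0]>172))&(hsv[...,1]>120)&(hsv[...,2]>60)&(abs(P[...,0]-.45)<.06)&(abs(P[...,1]-.35)<.06)
    Q=P[red];h=(Q-[.472,.357,.106])@n;T=Q[h>.042];r=cv2.minAreaRect((T[:,:2]*1000).astype(np.float32));print(k,r,T.mean(0).round(4),np.percentile(h,[10,30,50,90]).round(3))
print(np.array(get_image('wrist')['T_tool_cam']).round(3))
top=np.array([.447,.351,.1505])
plan(top+n*.13,frame(-n,[-.199,.98,0]))
plan(top+n*.13,frame(-n,[.199,-.98,0]))
E
```

```text
top ((446.0611572265625, 353.8817138671875), (51.16397476196289, 12.768478393554688), 9.285085678100586) [0.4448 0.3531 0.1468] [0.015 0.018 0.021 0.047]
scene ((451.2887878417969, 346.1874694824219), (47.3765754699707, 12.458976745605469), 5.6165690422058105) [0.4476 0.3469 0.1463] [0.012 0.018 0.022 0.044]
[[-0.001 -0.961 -0.278  0.071]
 [ 1.    -0.001 -0.002 -0.   ]
 [ 0.002 -0.278  0.961 -0.142]
 [ 0.     0.     0.     1.   ]]
 total cm [ 21.5  -27.4    4.53] rot [-0.014 -0.263  0.509] n>= 7 per row [ 3.07 -3.91  0.65] [-0.002  -0.0375  0.0728]
 total cm [ 21.5  -27.4    4.53] rot [ 0.352 -0.021 -2.61 ] n>= 21 per row [ 1.02 -1.3   0.22] [ 0.0168 -0.001  -0.1243]
```

>>> send_rows:
  increments:
    - [1.8, -2.3, 0.4, 0, -0.022, 0.0425, 8.5]
    - [1.8, -2.3, 0.4, 0, -0.022, 0.0425, 8.5]
    - [1.8, -2.3, 0.4, 0, -0.022, 0.0425, 8.5]
    - [1.8, -2.3, 0.4, 0, -0.022, 0.0425, 8.5]
    - [1.8, -2.3, 0.4, 0, -0.022, 0.0425, 8.5]
    - [1.8, -2.3, 0.4, 0, -0.022, 0.0425, 8.5]
    - [1.8, -2.3, 0.4, 0, -0.022, 0.0425, 8.5]
    - [1.8, -2.3, 0.4, 0, -0.022, 0.0425, 8.5]
    - [1.8, -2.3, 0.4, 0, -0.022, 0.0425, 8.5]
    - [1.8, -2.3, 0.4, 0, -0.022, 0.0425, 8.5]
    - [1.8, -2.3, 0.4, 0, -0.022, 0.0425, 8.5]
    - [1.8, -2.3, 0.2, 0, -0.022, 0.0425, 8.5]
    - [0, 0, 0, 0, 0, 0, 8.5]
    - [0, 0, 0, 0, 0, 0, 8.5]

```text
clock: 1.55
position: [0.4155, 0.3422, 0.2773]
ee_rot: [3.126, 0.26, -2.945]
contact_force: [0.1, 0.5, -0.7]
finger_gap: 0.996
```

```bash
python3 - <<'E'
from h import *
o=get_obs();print(np.round(o['q'],3),o['position'],o['clock'])
im=grab('wrist');np.save('w1',im,allow_pickle=True);save(im,'w1.png');P=cloud(im);hsv=cv2.cvtColor(im['frame'],cv2.COLOR_RGB2HSV)
ok=im['depth']>0
L=P[ok&(hsv[...,1]<60)&(hsv[...,2]>130)&(P[...,2]>.05)];c=np.median(L,0)
for _ in range(4):
    n=np.linalg.svd(L-c,full_matrices=False)[2][2];L=L[abs((L-c)@n)<.006];c=L.mean(0)
n*=np.sign(n[2]);print('n',n.round(3),c.round(3),len(L))
red=ok&((hsv[...,0]<8)|(hsv[...,0]>172))&(hsv[...,1]>120)&(hsv[...,2]>50)
Q=P[red];h=(Q-c)@n;print(np.percentile(h,[5,20,50,80,95,99]).round(4),len(Q))
F=frame(n,[0,1,0]);
for lo,hi in((.012,.026),(.04,.055)):
    T=Q[(h>lo)&(h<hi)]
    if len(T)<10: continue
    u=((T-c)@F[:,:2]*1000).astype(np.float32);r=cv2.minAreaRect(u);ctr=c+F[:,:2]@np.array(r[0])/1000+n*np.median((T-c)@n);print(lo,r,ctr.round(4),np.median((T-c)@n).round(4))
    b=cv2.boxPoints(r);e=max((b[1]-b[0],b[2]-b[1]),key=np.linalg.norm);print('dir',(F[:,:2]@(e/np.linalg.norm(e))).round(3))
print('toolz',pose(o)[:3,:3].round(3))
E
```

```text
[ 0.711  0.163  1.985 -0.165  0.765 -0.953] [0.41549633 0.34223716 0.27731696] 1.55
n [-0.245 -0.047  0.968] [0.442 0.35  0.096] 9947
[0.0171 0.0181 0.019  0.0462 0.0472 0.0478] 1973
0.012 ((13.78763198852539, 4.347358703613281), (51.282989501953125, 53.55482864379883), 10.329323768615723) [0.4509 0.3533 0.1179] 0.0186
dir [ 0.185 -0.983 -0.   ]
0.04 ((14.2774019241333, 4.128037452697754), (52.45503234863281, 11.77118968963623), 10.420638084411621) [0.4445 0.3517 0.145 ] 0.0465
dir [0.951 0.181 0.25 ]
toolz [[-0.948 -0.199  0.25 ]
 [-0.189  0.98   0.065]
 [-0.258  0.015 -0.966]]
```

View pics/w1.png

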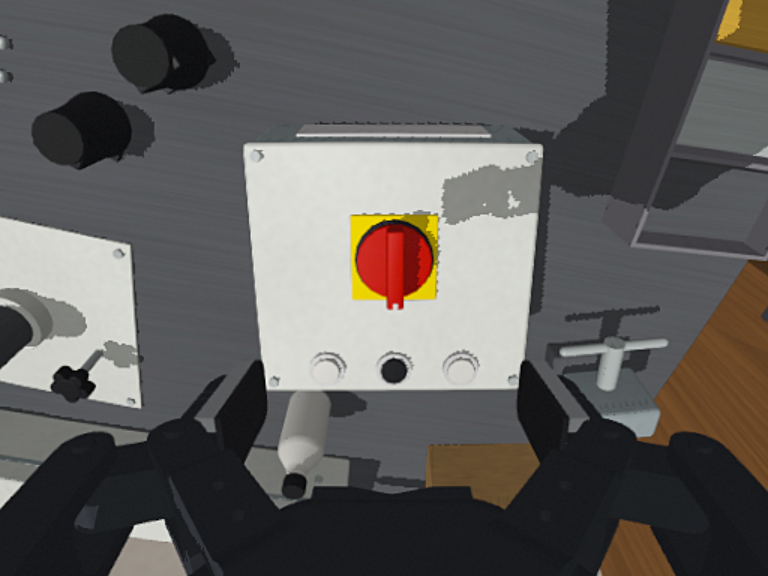

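The wrist view shows the red bar at about (395,260), running up the slope and lined up with the jaws, so I descend and grip.

>>> send_rows:
  increments:
    - [0.285, 0.09, -1.285, -0.0015, 0, -0.001, 5]
    - [0.285, 0.09, -1.285, -0.0015, 0, -0.001, 5]
    - [0.285, 0.09, -1.285, -0.0015, 0, -0.001, 5]
    - [0.285, 0.09, -1.285, -0.0015, 0, -0.001, 5]
    - [0.285, 0.09, -1.285, -0.0015, 0, -0.001, 5]
    - [0.285, 0.09, -1.285, -0.0015, 0, -0.001, 5]
    - [0.285, 0.09, -1.285, -0.0015, 0, -0.001, 5]
    - [0.285, 0.09, -1.285, -0.0015, 0, -0.001, 5]
    - [0.285, 0.09, -1.285, -0.0015, 0, -0.001, 5]
    - [0.285, 0.09, -1.285, -0.0015, 0, -0.001, 5]
    - [0.285, 0.09, -1.285, 0, 0, -0.001, 5]
    - [0.285, 0.09, -1.285, 0, 0, -0.001, 5]
    - [0, 0, 0, 0, 0, 0, 5]
    - [0, 0, 0, 0, 0, 0, 5]

```text
clock: 3.0
position: [0.4495, 0.3533, 0.1228]
ee_rot: [-3.141, 0.257, -2.95]
contact_force: [0.2, -0.0, 0.2]
finger_gap: 0.583
```

>>> send_rows:
  increments:
    - [0, 0, 0, 0, 0, 0, 0.6]
    - [0, 0, 0, 0, 0, 0, 0.6]
    - [0, 0, 0, 0, 0, 0, 0.6]
    - [0, 0, 0, 0, 0, 0, 0.6]
    - [0, 0, 0, 0, 0, 0, 0.6]
    - [0, 0, 0, 0, 0, 0, 0.6]
    - [0, 0, 0, 0, 0, 0, 0.6]
    - [0, 0, 0, 0, 0, 0, 0.6]
  grip_force: 50

```text
clock: 3.8
position: [0.4498, 0.3535, 0.1238]
ee_rot: [-3.141, 0.259, -2.951]
contact_force: [-2.4, -1.9, 6.9]
finger_gap: 0.132
```

>>> send_rows:
  increments:
    - [-0.02, 0, 0.08, -0.0245, -0.005, 0.095, 0.6]
    - [0, 0, 0, -0.0245, -0.005, 0.095, 0.6]
    - [0, 0, 0, -0.0245, -0.005, 0.095, 0.6]
    - [0, 0, 0, -0.0245, -0.005, 0.095, 0.6]
    - [0, 0, 0, -0.0245, -0.005, 0.095, 0.6]
    - [0, 0, 0, -0.0245, -0.005, 0.095, 0.6]
    - [0, 0, 0, -0.0245, -0.005, 0.095, 0.6]
    - [0, 0, 0, -0.0245, -0.005, 0.095, 0.6]
    - [0, 0, 0, -0.0245, -0.005, 0.095, 0.6]
    - [0, 0, 0, -0.0245, -0.005, 0.095, 0.6]
    - [0, 0, 0, -0.0245, -0.005, 0.095, 0.6]
    - [0, 0, 0, -0.0245, -0.005, 0.095, 0.6]
    - [0, 0, 0, -0.0245, -0.005, 0.095, 0.6]
    - [0, 0, 0, -0.0245, -0.005, 0.095, 0.6]
    - [0, 0, 0, -0.0245, -0.005, 0.095, 0.6]
    - [0, 0, 0, -0.0245, -0.005, 0.095, 0.6]
    - [0, 0, 0, 0, 0, 0, 0.6]
    - [0, 0, 0, 0, 0, 0, 0.6]

```text
clock: 5.6
position: [0.4516, 0.3522, 0.1244]
ee_rot: [-2.879, 0.001, -1.378]
contact_force: [30.2, -20.7, -11.4]
finger_gap: 0.126
```

```bash
python3 - <<'E'
from h import *
o=get_obs();T=pose(o);print(np.round(o['q'],3),o['ft_torque'],o['contact_force'],T.round(3))
n=np.array([-.25,-.05,.967]);F=frame(n,[-.187,.982,0]);y=T[:3,1]@F;print('turned',np.arctan2(-y[0],y[1]))
E
```

```text
[ 0.689  0.43   2.074 -0.303  0.423 -2.381] [-3.56310573 -4.27525827 -1.07372225] [ 30.21088862 -20.70574636 -11.41246825] [[ 0.191 -0.948  0.254  0.452]
 [-0.982 -0.184  0.051  0.352]
 [-0.001 -0.259 -0.966  0.124]
 [ 0.     0.     0.     1.   ]]
turned 1.5746713888235728
```

>>> send_rows:
  increments:
    - [-0.05, 0.03, 0, 0, 0, 0, 2]
    - [-0.05, 0.03, 0, 0, 0, 0, 4]
    - [0, 0, 0, 0, 0, 0, 5]
    - [0, 0, 0, 0, 0, 0, 5]
    - [0, 0, 0, 0, 0, 0, 5]
    - [-0.4, -0.1, 1.5, 0, 0, 0, 5]
    - [-0.4, -0.1, 1.5, 0, 0, 0, 5]
    - [-0.4, -0.1, 1.5, 0, 0, 0, 5]
    - [-0.4, -0.1, 1.5, 0, 0, 0, 5]
    - [-0.4, -0.1, 1.5, 0, 0, 0, 5]
    - [-0.4, -0.1, 1.5, 0, 0, 0, 6]
    - [-0.4, -0.1, 1.5, 0, 0, 0, 8]
    - [-0.4, -0.1, 1.5, 0, 0, 0, 8]
    - [-0.4, -0.1, 1.5, 0, 0, 0, 8.5]
    - [0, 0, 0, 0, 0, 0, 8.5]
    - [0, 0, 0, 0, 0, 0, 8.5]

```text
clock: 7.2
position: [0.4123, 0.3452, 0.2589]
ee_rot: [-2.881, 0.003, -1.378]
contact_force: [-1.4, 0.2, -0.6]
finger_gap: 0.997
```

```bash
python3 - <<'E'
from h import *
o=get_obs();print(np.round(o['q'],3),o['position'],o['clock'],o['contact_force'])
im=grab('wrist');P=cloud(im);hsv=cv2.cvtColor(im['frame'],cv2.COLOR_RGB2HSV);ok=im['depth']>0
red=ok&((hsv[...,0]<8)|(hsv[...,0]>172))&(hsv[...,1]>120)&(hsv[...,2]>50)
n=np.array([-.25,-.05,.967]);c=np.array([.442,.35,.096]);Q=P[red];h=(Q-c)@n;T=Q[(h>.04)&(h<.055)];F=frame(n,[-.187,.982,0])
r=cv2.minAreaRect(((T-c)@F[:,:2]*1000).astype(np.float32));print(len(T),r,Q[h<.03].mean(0))
save(im,'w2.png')
# tray target: handle frame from both views
a=np.deg2rad(3.75);print('tool y options: tray y dir')
yv=np.array([np.cos(a),np.sin(a),0])
print('tray y',yv)
for s in(1,-1): plan([.583,-.326,.20],frame([0,0,-1],s*yv))
E
```

```text
[ 0.73   0.189  2.004 -0.195  0.731 -2.473] [0.41234249 0.34520502 0.25889571] 7.2 [-1.35277705  0.15366474 -0.56275566]
686 ((16.555709838867188, 1.5685844421386719), (11.5287446975708, 53.663726806640625), 0.23032672703266144) [0.51617858 0.38271979 0.10820301]
tool y options: tray y dir
tray y [0.99785892 0.06540313 0.        ]
 total cm [ 17.08 -67.1   -5.84] rot [-0.388 -0.054  2.99 ] n>= 24 per row [ 0.71 -2.8  -0.24] [-0.0162 -0.0023  0.1246]
 total cm [ 17.08 -67.1   -5.84] rot [-0.036  0.258 -0.126] n>= 17 per row [ 1.   -3.95 -0.34] [-0.0021  0.0152 -0.0074]
```

View pics/w2.png

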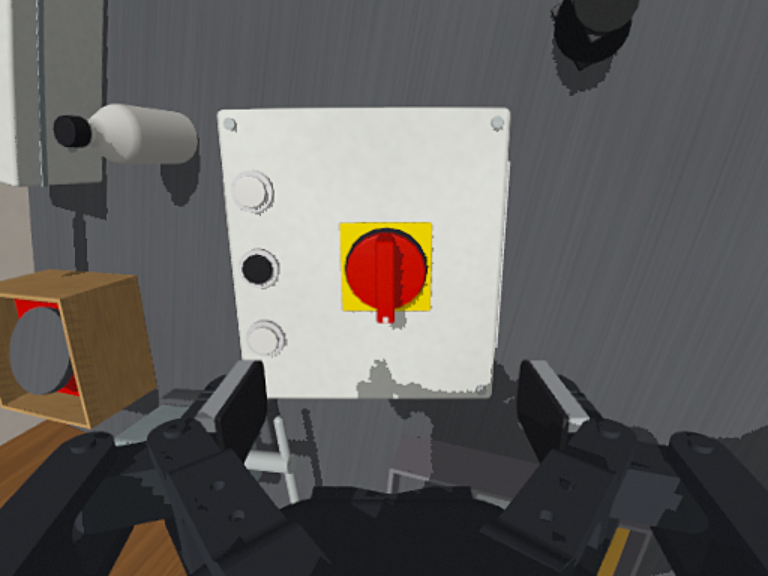

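The isolator bar is now across the slope, at 90° by measurement: off. Next I move over to the ball tray, with a half-turn of the wrist to stay inside joint 6's range.

>>> send_rows:
  increments:
    - [0, 0, 0.5, -0.013, 0.064, 0, 8.5]
    - [0, 0, 0.5, -0.013, 0.064, 0, 8.5]
    - [0, 0, 0.5, -0.013, 0.064, 0, 8.5]
    - [0, 0, 0.5, -0.013, 0.064, 0, 8.5]
    - [0.7, -2.8, -0.15, 0, 0, -0.136, 8.5]
    - [0.7, -2.8, -0.15, 0, 0, -0.136, 8.5]
    - [0.7, -2.8, -0.15, 0, 0, -0.136, 8.5]
    - [0.7, -2.8, -0.15, 0, 0, -0.136, 8.5]
    - [0.7, -2.8, -0.15, 0, 0, -0.136, 8.5]
    - [0.7, -2.8, -0.15, 0, 0, -0.136, 8.5]
    - [0.7, -2.8, -0.15, 0, 0, -0.136, 8.5]
    - [0.7, -2.8, -0.15, 0, 0, -0.136, 8.5]
    - [0.7, -2.8, -0.15, 0, 0, -0.136, 8.5]
    - [0.7, -2.8, -0.15, 0, 0, -0.136, 8.5]
    - [0.7, -2.8, -0.15, 0, 0, -0.136, 8.5]
    - [0.7, -2.8, -0.15, 0, 0, -0.136, 8.5]

```text
clock: 8.85
position: [0.4962, 0.0077, 0.2598]
ee_rot: [3.141, -0.001, -3.016]
contact_force: [0.3, -0.2, 1.0]
finger_gap: 0.996
```

>>> send_rows:
  increments:
    - [0.7, -2.8, -0.15, 0, 0, -0.136, 8.5]
    - [0.7, -2.8, -0.15, 0, 0, -0.136, 8.5]
    - [0.7, -2.8, -0.15, 0, 0, -0.136, 8.5]
    - [0.7, -2.8, -0.15, 0, 0, -0.136, 8.5]
    - [0.7, -2.8, -0.15, 0, 0, -0.136, 8.5]
    - [0.7, -2.8, -0.15, 0, 0, -0.136, 8.5]
    - [0.7, -2.8, -0.15, 0, 0, -0.136, 8.5]
    - [0.7, -2.8, -0.15, 0, 0, -0.136, 8.5]
    - [0.7, -2.8, -0.15, 0, 0, -0.136, 8.5]
    - [0.7, -2.8, -0.15, 0, 0, -0.136, 8.5]
    - [0.7, -2.8, -0.15, 0, 0, -0.136, 8.5]
    - [0.7, -2.8, -0.15, 0, 0, -0.136, 8.5]
    - [0, 0, 0, 0, 0, 0, 8.5]
    - [0, 0, 0, 0, 0, 0, 8.5]

```text
clock: 10.25
position: [0.5798, -0.3271, 0.2414]
ee_rot: [-3.141, -0.001, 1.641]
contact_force: [0.8, 0.9, 0.2]
finger_gap: 0.994
```

```bash
python3 - <<'E'
from h import *
o=get_obs();T0=pose(o);print(np.round(o['q'],3),o['position'],o['clock'],T0[:3,:3].round(3))
im=grab('wrist');P=cloud(im);ok=im['depth']>0;save(im,'w3.png')
z=P[...,2];m=ok&(z>.08)&(z<.11)&(abs(P[...,0]-.583)<.06)&(abs(P[...,1]+.326)<.08)
r=cv2.minAreaRect((P[m][:,:2]*1000).astype(np.float32));print('handle',r,m.sum(),np.percentile(z[m],[50,95]))
m=ok&(z>.022)&(z<.05)&(abs(P[...,0]-.62)<.03)&(abs(P[...,1]+.326)<.03);print('ball',P[m].mean(0),m.sum())
E
```

```text
[-0.559  0.494  1.545  0.     1.103 -0.63 ] [ 0.57979268 -0.32712141  0.24135296] 10.25 [[-0.07   0.998 -0.001]
 [ 0.998  0.07   0.001]
 [ 0.001 -0.001 -1.   ]]
handle ((581.5233154296875, -326.2853088378906), (13.313091278076172, 83.1650390625), 4.428534507751465) 1057 [0.09541466 0.09663757]
ball [ 0.61730034 -0.32484169  0.03333617] 434
```

View pics/w3.png

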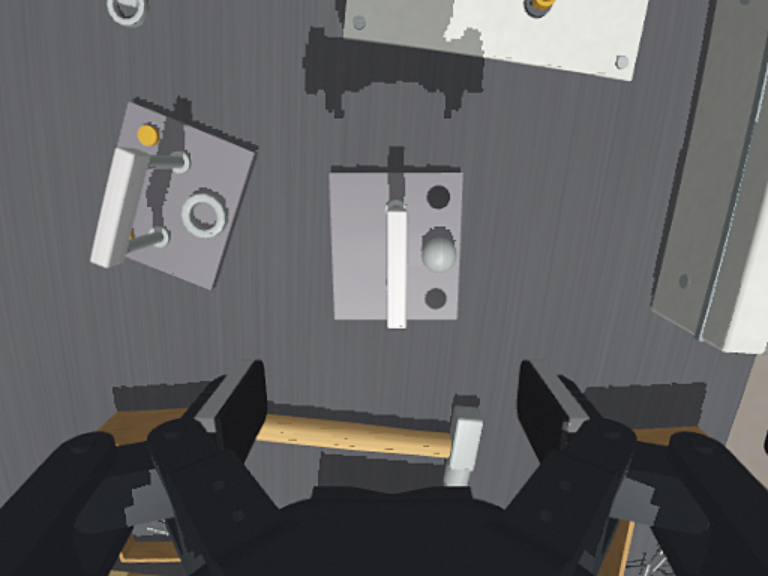

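The wrist view shows the ball tray's handle at about (397,265), central between the jaws and parallel to them, with the ball in its pocket at (438,252).

>>> send_rows:
  increments:
    - [0.02, 0.01, -1.5, 0, 0, 0, 7]
    - [0.02, 0.01, -1.5, 0, 0, 0, 7]
    - [0.02, 0.01, -1.5, 0, 0, 0, 7]
    - [0.02, 0.01, -1.5, 0, 0, 0, 7]
    - [0.02, 0.01, -1.5, 0, 0, 0, 7]
    - [0.02, 0.01, -1.5, 0, 0, 0, 7]
    - [0.02, 0.01, -1.5, 0, 0, 0, 7]
    - [0.02, 0.01, -1.5, 0, 0, 0, 7]
    - [0.02, 0, -1.5, 0, 0, 0, 7]
    - [0, 0, -1.5, 0, 0, 0, 7]
    - [0, 0, -1.5, 0, 0, 0, 7]
    - [0, 0, -1.0, 0, 0, 0, 7]
    - [0, 0, 0, 0, 0, 0, 7]
    - [0, 0, 0, 0, 0, 0, 7]

```text
clock: 11.7
position: [0.5823, -0.3262, 0.0679]
ee_rot: [3.141, 0.001, 1.641]
contact_force: [-0.0, 0.2, 1.1]
finger_gap: 0.824
```

>>> send_rows:
  increments:
    - [0, 0, 0, 0, 0, 0, 5]
    - [0, 0, 0, 0, 0, 0, 4]
    - [0, 0, 0, 0, 0, 0, 3]
    - [0, 0, 0, 0, 0, 0, 2.5]
    - [0, 0, 0, 0, 0, 0, 2]
    - [0, 0, 0, 0, 0, 0, 1.5]
    - [0, 0, 0, 0, 0, 0, 0.8]
    - [0, 0, 0, 0, 0, 0, 0.8]
    - [0, 0, 0, 0, 0, 0, 0.8]
    - [0, 0, 0, 0, 0, 0, 0.8]
    - [0, 0, 0, 0, 0, 0, 0.8]
  grip_force: 70

```text
clock: 12.8
position: [0.5825, -0.3262, 0.0681]
ee_rot: [3.14, 0.001, 1.641]
contact_force: [3.5, 0.5, 6.1]
finger_gap: 0.154
```

>>> send_rows:
  increments:
    - [0, 0, 0.2, 0, 0, 0, 0.8]
    - [0, 0, 0.4, 0, 0, 0, 0.8]
    - [0, 0, 0.7, 0, 0, 0, 0.8]
    - [0, 0, 1.0, 0, 0, 0, 0.8]
    - [0, 0, 1.2, 0, 0, 0, 0.8]
    - [0, 0, 1.2, 0, 0, 0, 0.8]
    - [0, 0, 1.2, 0, 0, 0, 0.8]
    - [0, 0, 1.2, 0, 0, 0, 0.8]
    - [0, 0, 1.2, 0, 0, 0, 0.8]
    - [0, 0, 1.2, 0, 0, 0, 0.8]
    - [0, 0, 1.2, 0, 0, 0, 0.8]
    - [0, 0, 1.2, 0, 0, 0, 0.8]
    - [0, 0, 1.0, 0, 0, 0, 0.8]
    - [0, 0, 0.8, 0, 0, 0, 0.8]
    - [0, 0, 0.5, 0, 0, 0, 0.8]
    - [0, 0, 0.3, 0, 0, 0, 0.8]
    - [0, 0, 0.1, 0, 0, 0, 0.8]
    - [0, 0, 0, 0, 0, 0, 0.8]
    - [0, 0, 0, 0, 0, 0, 0.8]

```text
clock: 14.7
position: [0.582, -0.326, 0.2134]
ee_rot: [3.141, 0.0, 1.641]
contact_force: [0.1, 0.4, -4.9]
finger_gap: 0.149
```

```bash
python3 - <<'E'
from h import *
o=get_obs();print(o['position'],o['ee_rot'],o['contact_force'],o['ft_torque'],o['finger_gap'])
im=grab('top');P=cloud(im);save(im,'t2.png',(230,110,430,290),3.5)
z=P[...,2];m=(z>.10)&(z<.19)&(abs(P[...,0]-.58)<.1)&(P[...,1]<-.24)&(P[...,1]>-.42);Q=P[m&(z<.175)];
A=np.c_[Q[:,:2],np.ones(len(Q))];m2=np.ones(len(Q),bool)
for _ in range(5):
    c=np.linalg.lstsq(A[m2],Q[m2,2],rcond=None)[0];m2=abs(A@c-Q[:,2])<.006
print(len(Q),m2.sum(),c,np.median(Q[m2,2]))
E
```

```text
[ 0.58198274 -0.32599693  0.21343991] [3.14136438e+00 2.23832480e-04 1.64083745e+00] [ 0.08963791  0.38514641 -4.92782764] [0.06106678 0.04557785 0.00684112] 0.14939885841611414
132 124 [-0.02754382 -0.03596974  0.16469179] 0.1574798379347303
```

View pics/t2.png

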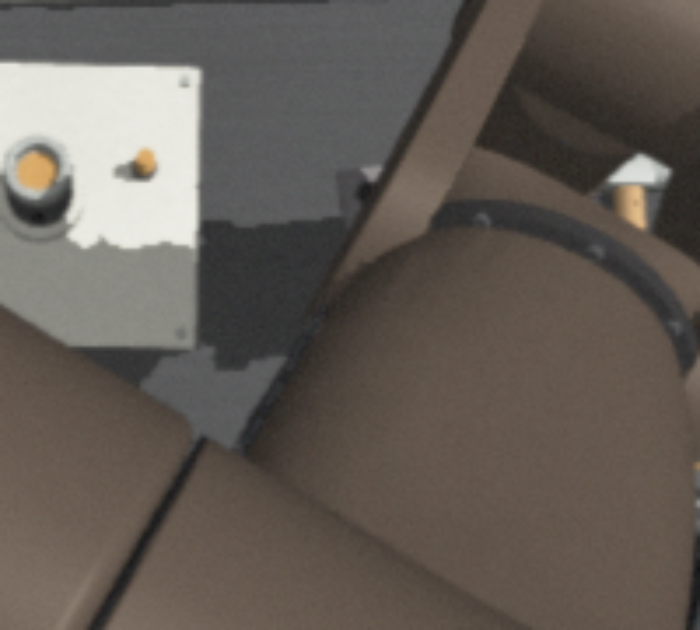

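The arm hides the tray from the top view, but the visible plate is level at z 0.157 and the load reads about 5 N, so the ball is aboard. I carry it level to the near side of the post.

>>> send_rows:
  increments:
    - [-0.05, 0.3, 0, 0, 0, 0, 0.8]
    - [-0.1, 0.6, 0, 0, 0, 0, 0.8]
    - [-0.15, 0.9, 0, 0, 0, 0, 0.8]
    - [-0.2, 1.2, 0, 0, 0, 0, 0.8]
    - [-0.25, 1.5, 0, 0, 0, 0, 0.8]
    - [-0.3, 1.8, 0, 0, 0, 0, 0.8]
    - [-0.35, 1.8, 0, 0, 0, 0, 0.8]
    - [-0.35, 1.8, 0, 0, 0, 0, 0.8]
    - [-0.35, 1.8, 0, 0, 0, 0, 0.8]
    - [-0.35, 1.8, 0, 0, 0, 0, 0.8]
    - [-0.35, 1.8, 0, 0, 0, 0, 0.8]
    - [-0.35, 1.8, 0, 0, 0, 0, 0.8]
    - [-0.35, 1.8, 0, 0, 0, 0, 0.8]
    - [-0.35, 1.8, 0, 0, 0, 0, 0.8]
    - [-0.3, 1.8, 0, 0, 0, 0, 0.8]
    - [-0.25, 1.5, 0, 0, 0, 0, 0.8]
    - [-0.2, 1.2, 0, 0, 0, 0, 0.8]
    - [-0.15, 1.1, 0, 0, 0, 0, 0.8]
    - [-0.1, 0.9, 0, 0, 0, 0, 0.8]
    - [-0.1, 0.6, 0, 0, 0, 0, 0.8]

```text
clock: 16.75
position: [0.5327, -0.0474, 0.2139]
ee_rot: [3.141, 0.001, 1.641]
contact_force: [-0.5, -0.3, -5.1]
finger_gap: 0.149
```

>>> send_rows:
  increments:
    - [-0.05, 0.3, 0, 0, 0, 0, 0.8]
    - [0, 0.1, 0, 0, 0, 0, 0.8]
    - [0, 0, 0, 0, 0, 0, 0.8]
    - [0, 0, 0, 0, 0, 0, 0.8]
    - [0, 0, 0, 0, 0, 0, 0.8]
    - [0, 0, 0, 0, 0, 0, 0.8]

```text
clock: 17.35
position: [0.5322, -0.0444, 0.2139]
ee_rot: [3.141, 0.001, 1.64]
contact_force: [-0.3, -1.0, -5.0]
finger_gap: 0.149
```

```bash
python3 - <<'E'
from h import *
o=get_obs();print(o['position'],o['ee_rot'],o['contact_force'],o['finger_gap'],o['clock'])
im=grab('scene');P=cloud(im);save(im,'s2.png')
z=P[...,2];p=o['position']
m=(abs(P[...,0]-p[0])<.09)&(abs(P[...,1]-p[1])<.09)&(z>.13)&(z<.17);Q=P[m];A=np.c_[Q[:,:2],np.ones(len(Q))];k=np.ones(len(Q),bool)
for _ in range(6):
    c=np.linalg.lstsq(A[k],Q[k,2],rcond=None)[0];k=abs(A@c-Q[:,2])<.004
print('plate',k.sum(),c[:2],np.median(Q[k,2]),Q[k].min(0),Q[k].max(0))
m=(abs(P[...,0]-p[0]-.037)<.03)&(abs(P[...,1]-p[1])<.03)&(z>.166)&(z<.19);print('ball',P[m].mean(0),P[m].max(0),m.sum())
E
```

```text
[ 0.53217445 -0.04438485  0.21387028] [3.14082346e+00 6.68476303e-04 1.64043885e+00] [-0.26312799 -1.0160569  -5.00838808] 0.14859561773199123 17.35
plate 1304 [0.00027557 0.00324774] 0.1579788083882181 [ 0.47380939 -0.11436424  0.15391106] [0.59515661 0.02420939 0.16207268]
ball [ 0.57151278 -0.04757991  0.17819118] [ 0.58393414 -0.03060578  0.18793777] 102
```

View pics/s2.png

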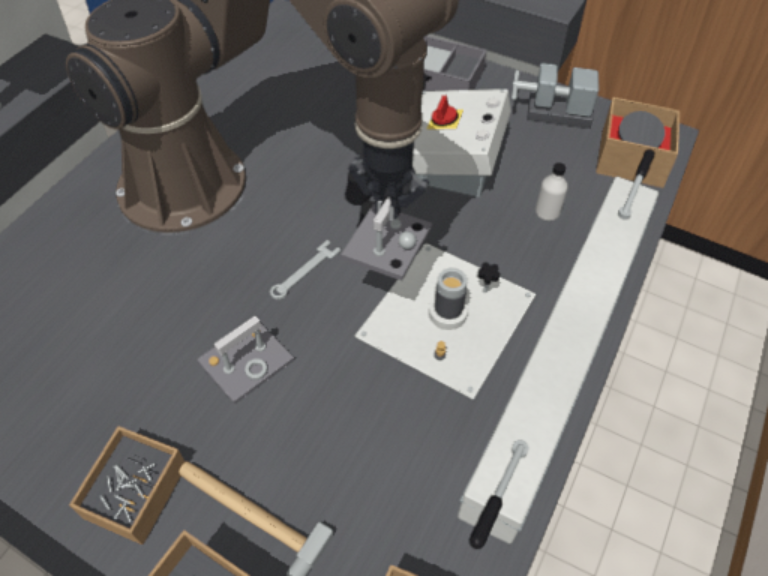

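The scene view shows the tray held level at (390,240), ball at (407,240) facing the post at (451,290), the isolator bar across its disc, and nothing else visibly moved. I hold briefly and hand in.

>>> send_rows:
  increments:
    - [0, 0, 0, 0, 0, 0, 0.8]
    - [0, 0, 0, 0, 0, 0, 0.8]
    - [0, 0, 0, 0, 0, 0, 0.8]
    - [0, 0, 0, 0, 0, 0, 0.8]
    - [0, 0, 0, 0, 0, 0, 0.8]

```text
clock: 17.9
position: [0.5322, -0.0441, 0.2139]
ee_rot: [3.141, 0.001, 1.641]
contact_force: [-0.6, -0.7, -5.2]
finger_gap: 0.148
```

```bash
python3 -c "
from h import *
o=get_obs();print(o['position'],o['qd'].round(3));print(hand_in())"
```

```text
[ 0.53215993 -0.04411959  0.21388824] [ 0.    -0.    -0.    -0.001  0.     0.001]
the job is handed in; nothing more can be done
None
```

I switched the isolator off, then lifted the ball tray by its handle and carried it level to the near side of the post. The job was handed in at about 18 s with the arm still holding the tray there.

- **Isolator:** the wrist view measured the bar at 90° after I let go, and it is still across the slope in the last picture.
- **Tray:** slope is under 0.004, the underside is about 146 mm up (36 mm above the post's mouth), and the ball side faces the post about 4 cm away. The ball is in its pocket and the arm is still.
- **Disagreements:** side force reached about 37 N on the wrist at the end of the isolator turn, within the wrist limit, and was gone after release. A top-view level check during the lift gave a slope of about 0.03, but the arm hid most of the tray; the clearer scene view at the end did not show it.
- **Everything else:** the ring tray, wrench, hammer, oil bottle and the rest look unmoved in the last picture; I did not measure them again. The arm hid the two shoe heels there.

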